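Raise the recliner's footrest from the couch console

ROBOT

A 6-joint arm with a two-finger parallel gripper is mounted at the origin on the work surface. World frame = base frame: x ahead of the robot, y to its left, z up, the work surface at z = 0. Lengths are in m, angles in degrees, forces in N, time in s.
With the tool pointing down it reaches from about 0.325 to 0.75 m from the base axis. Payload 7.6 kg.
Tool frame: the origin (TCP) lies midway between the tips of the shut fingers; the grasp point (between the pads) lies ctrl.hold_point_z behind it (ctrl.hold_point_z is the distance from the TCP to the grasp point, in m); z points along the fingers, y is the line along which they close (so a half turn about z gives the same grasp; the last joint's range is limited). The gripper opens to 85 mm and grips with 20 to 120 N. Pads are 22 mm wide; open, the fingers measure 114 mm over their backs; the gripper's body (76 mm by 85 mm) begins 54 mm behind the grasp point. The pads swing forward as they close: fully open they stand 13 mm farther back than shut.
Start: joints at [-68.085, 2.991, 80.254, -0, 96.75, -4.028], TCP at [0.23, -0.472, 0.231] pointing down, gripper open.
Joint ranges: [-166.34, 166.34], [-52.06, 124.39], [6.96, 135.62], [-60.46, 240.46], [14.63, 156.25], [-167.68, 167.68]. Speed limits (degrees/s): [147.25, 147.25, 172.46, 180, 180, 180].

INTERFACE

Orientations are given as [roll, pitch, yaw] about the fixed x, y, z axes, in that order (R = Rz(yaw) Ry(pitch) Rx(roll)).
In Python, from plant import ctrl gives the robot as it stands. The module is installed in compiled form; this text tells all that it offers.
- The arm moves only by the tool move_arm, never from a script. Its argument "series" is a list of rows, each an object with "rotation": the turn, a rotation vector about the tool's x, y, z in rad, a list of three; "offset": the shift along the tool's x, y, z in m, a list of three; "jaw": the closure, from -1 (fully open) to 1 (shut). A call has 1 to 12 rows; each row shifts and turns the commanded pose from where the row before left it, along the tool's axes as they then stand; what a row does not reach is not made up. A row lasts 1/10 s, in which the tool goes at most 50 mm and 8.59 degrees, less where a joint would pass 70% of its speed; a pose out of reach is approached as far as the arm can. A call with a gripper value outside its range is refused whole. The fingers move at their own pace and stop on an object; "squeeze" is the grip in N (left out, the last holds). Time passes only in rows, so rows that do not move let the fingers close. It gives the time, the measured TCP pose, the force, the opening and the grip force at its end, in the units of the state.
- ctrl.read_state(): the state, without advancing time (a new reading comes with each control period).
- ctrl.read_camera(name): name is "scene" or "top"; returns a dict with "image" (480x640x3 uint8, red, green, blue), "depth" (480x640 float32, m along the optical axis (not along the pixel's ray), 0 where there is no reading), "vfov" (degrees; the focal length in pixels is half the picture's height over the tangent of half this angle, whatever the lens; pixels are square), "cx", "cy" (the principal point, pixels), "cam_to_world" (4x4, takes a point from camera to world coordinates). Camera axes: x right, y up, looking along -z (the intrinsics and any distortion apply to the point x, -y, -z); pixel columns grow to the right and rows downward; lengths in m; the calibration is good to about 2 mm. A picture is of the moment at which its call begins.
- ctrl.close_job(): hands the job in; it is judged then, once.
The state is a dict: "time_s": time; "joints": joint angles; "qd": joint speeds; "joint_efforts": joint torques, N m; "position": TCP position; "ee_rot": TCP orientation; "contact_force": force on the tool from outside, world axes, zero at the start; "ft_torque": the same for the moment, N m; "opening": finger opening in m; "finger_force": force on a finger pad.
Only numpy, scipy, OpenCV 4.12 (cv2) and the standard library are available. Lean on these libraries where they do the work, as an engineer would, in place of code of your own. Each camera call takes 0.05 s, during which the arm holds its last target. There are 200 camera calls.

TASK

On the round control pucks in the black tray of the couch console, switch the power on by pushing down the raised, white-dotted end of the red rocker until it tips right over, then push the green key fully in so that it stays in, then press the blue footrest key right down and keep it pressed: the footrest runs only while the key is held, so finish while still holding it down. Only press, in that order: leave the pucks standing where they are, do not pick any up, leave the yellow key unpressed, and do not disturb the phone, the tumbler or the book in the console.

Things in the scene. Friction and masses are not known exactly. Their poses are not given: they have to be found in the camera images.
- console: Grey upholstered couch console, fixed, 280 (x) by 550 mm (y), walls 90 mm high; origin centre of its underside. A black tray (240 by 240 mm, centred on the origin, floor 70 mm above the table) holds four pucks in 2 by 2, about 110 mm apart. On its -y side a phone and a tumbler (rim 130 mm above the table), on its +y side a storage box with a lid fixed open at y = 280 to 340 mm, 240 mm tall.
- red_puck: Black round control puck, 80 mm across and 30 mm high, about 0.4 kg, carrying the red power rocker. Origin: centre of its underside; z up. It stands loose on the floor of the console's black tray, 70 mm above the table, in any of the tray's four places and turned any way. The rocker's white-dotted, raised end lies towards this body's +x.
- green_puck: Black round control puck, 80 mm across and 30 mm high, about 0.4 kg, carrying the round green key in its centre. Origin: centre of its underside; z up. It stands loose on the floor of the console's black tray, 70 mm above the table, in any of the tray's four places and turned any way. 
- blue_puck: Black round control puck, 80 mm across and 30 mm high, about 0.4 kg, carrying the round blue footrest key in its centre. Origin: centre of its underside; z up. It stands loose on the floor of the console's black tray, 70 mm above the table, in any of the tray's four places and turned any way. 
- yellow_puck: Black round control puck, 80 mm across and 30 mm high, about 0.4 kg, carrying the round yellow key in its centre (to be left alone). Origin: centre of its underside; z up. It stands loose on the floor of the console's black tray, 70 mm above the table, in any of the tray's four places and turned any way. 
- power_rocker (a joint): Tilt of the red rocker (64 by 34 mm, pivot in the middle of its puck, 32 mm above the puck's underside): 0 to 0.06 rad at the start with its dotted end raised, 0.4 rad when tipped right over with the dotted end down. It has stiff friction (0.04 N m, about 2 N at the dot) and stays where it is left.
- rocker_dot (a point): White dot (10 mm) on the upper face of the rocker's raised end, 26 mm from the pivot towards the red puck's +x; moves with the rocker: about 10 mm lower when tipped right over.
- green_key (a joint): Green key on the green puck: value 0 standing out, 0.007 (m) pushed fully in. Stiff sliding key (friction about 3 N, no spring): it stays where it is pushed.
- blue_key (a joint): Blue key on the blue puck: value 0 standing out, 0.007 (m) pushed fully in. Sprung: about 2 N to start moving, 6 N fully in; it springs back when let go.
- yellow_key (a joint): Yellow key on the yellow puck: value 0 standing out, 0.007 (m) pushed fully in. Sprung like the blue one.
- green_top (a point): Centre of the flat top of the green key, a disc 36 mm across, 42 mm above its puck's underside when out and 35 mm when fully in; it is pressed straight down.
- blue_top (a point): Centre of the flat top of the blue key, a disc 36 mm across, 42 mm above its puck's underside when out and 35 mm when fully in; it is pressed straight down.
- yellow_top (a point): Centre of the flat top of the yellow key, a disc 36 mm across, 42 mm above its puck's underside when out and 35 mm when fully in; it is pressed straight down.
- phone: Bystander: black phone, 142 by 70 by 9 mm, loose on the console's charging pad. Origin: centre of its underside.
- tumbler: Bystander: glass tumbler, 95 mm tall, 68 mm across, loose in the console's cup well. Origin: centre of its underside.
- book: Bystander: teal book, 190 by 90 by 22 mm, in the console's storage box. Origin: centre of its underside.
Things that resemble listed ones, but are neither listed nor needed, are in the scene too. What is shaped like the blue_puck but orange is not meant.

How it is judged:
By the outcome, as a careful person would: the job done as asked, in the order asked, and still so for the second after the job is handed in, while the arm keeps its last pose, push and grip.
It also fails if it takes over 38 s, if anything falls off the work surface, if the arm or the gripper's body presses on something with over 40 N, if the wrist force passes 120 N, or if a joint passes its speed limit or range.

## Working session

There is one attempt and no reset: what is moved stays moved. The work goes in short steps, Python scripts to look and compute and a tool call to move; the robot and the scene stay as the last step left them, time stands still between calls to the robot, and variables do not carry over. Pictures are saved under pics/ and viewed, at most 10 in all, crops included, and the job is handed in when it is done.

Besides the shell and the picture viewer there is one more tool, called as name(argument=value, ...), one argument or row to a line, values as JSON. move_arm: Moves the arm, as the interface text tells. Its arguments: {"type":"object","properties":{"series":{"type":"array","items":{"type":"object","properties":{"rotation":{"type":"array","items":{"type":"number"}},"offset":{"type":"array","items":{"type":"number"}},"jaw":{"type":"number"}}}},"squeeze":{"type":"number"}},"required":["series"]}

```bash
mkdir -p pics; cat > h.py <<'E'
import numpy as np, cv2
from plant import ctrl
def cam(n,save=None):
    c=ctrl.read_camera(n)
    if save: cv2.imwrite(save,c["image"][:,:,::-1])
    return c
def world(c):
    d=c["depth"]; f=240/np.tan(np.radians(c["vfov"])/2)
    v,u=np.mgrid[:480,:640]
    p=np.stack([(u-c["cx"])/f*d,-(v-c["cy"])/f*d,-d,np.ones_like(d)],-1)
    return (p@np.array(c["cam_to_world"]).T)[...,:3]
E
python3 - <<'E'
from h import *
for n in("top","scene"):
    c=cam(n,f"pics/{n}0.png"); print(n,{k:v for k,v in c.items() if k not in("image","depth")})
print(ctrl.read_state(),ctrl.hold_point_z)
E
```

```text
top {'vfov': 42.42826227439756, 'cx': 325.6796056224603, 'cy': 249.8893569831723, 'cam_to_world': array([[-2.46089422e-02,  9.79681369e-01, -1.99044755e-01,
         3.38253190e-01],
       [-9.99689382e-01, -2.49011582e-02,  1.03543281e-03,
         2.56977284e-02],
       [-3.94205070e-03,  1.99008409e-01,  9.79989854e-01,
         1.33798076e+00],
       [ 0.00000000e+00,  0.00000000e+00,  0.00000000e+00,
         1.00000000e+00]])}
scene {'vfov': 56.634652103699764, 'cx': 327.7373071339247, 'cy': 238.42233947084844, 'cam_to_world': array([[-0.80504626, -0.52657351,  0.27316818,  0.78446327],
       [ 0.5931153 , -0.70617898,  0.38668527,  0.31317111],
       [-0.0107126 ,  0.47331975,  0.88082555,  0.69268162],
       [ 0.        ,  0.        ,  0.        ,  1.        ]])}
{'time_s': 0.1, 'joints': array([-6.80851822e+01,  3.02375940e+00,  8.03082572e+01, -2.50607920e-03,
        9.67484767e+01, -4.02710978e+00]), 'qd': array([-0.0526157 , -0.02787824, -0.14973165, -0.06541793,  0.0090357 ,
       -0.02030329]), 'joint_efforts': array([ 1.52514076e-03, -3.82580745e+01, -3.60984671e+01, -4.22106416e-05,
        4.80706251e-03, -1.06849160e-05]), 'position': array([ 0.22958148, -0.47184074,  0.23054598]), 'ee_rot': array([-1.79919531e+02, -3.16993947e-03,  2.59416326e+01]), 'contact_force': array([ 0.12203978, -0.67026533,  0.02424407]), 'ft_torque': array([ 0.00610305, -0.05091129,  0.00117566]), 'finger_force': 0.0, 'opening': 0.08543869198511997} 0.0187
```

View pics/top0.png

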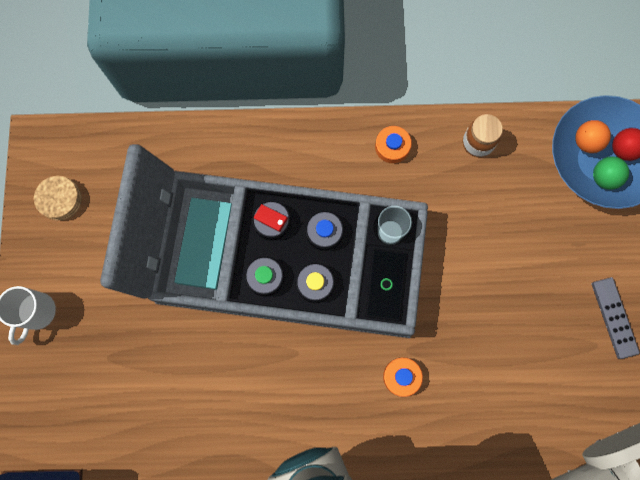

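View pics/scene0.png

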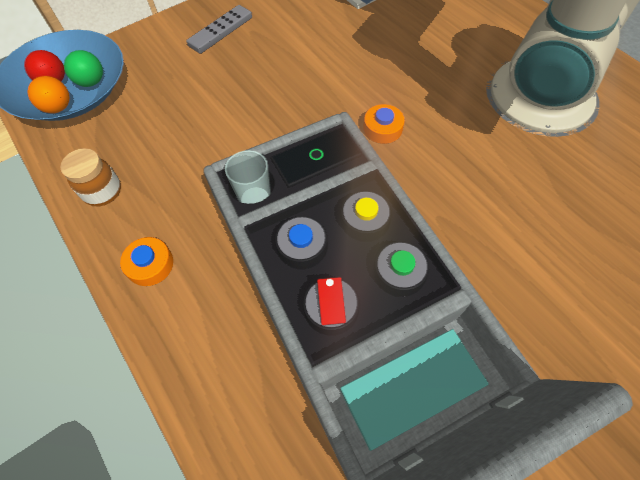

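The top view shows, in the tray, the red rocker at (270,217) with its white dot at (280,222), blue key at (324,229), green at (264,274) and yellow at (315,281). These could be mistaken for the blue key: the orange pucks with blue tops at (393,143) and (404,377), which I reject. For green or red: the green ring on the phone at (386,284) and the balls in the bowl at about (612,173) and (630,143), also rejected.

```bash
cat > m.py <<'E'
from h import *
def meas(n):
    c=cam(n); W=world(c); hsv=cv2.cvtColor(c["image"],cv2.COLOR_RGB2HSV).astype(int)
    H,S,V=hsv[...,0],hsv[...,1],hsv[...,2]
    reg=(W[...,2]>.09)&(W[...,2]<.135)
    P={}
    win=dict(top=dict(red=(270,217),blue=(324,229),green=(264,274),yellow=(315,281),dot=(280,222)),
             scene=dict(red=(331,300),blue=(301,236),green=(403,262),yellow=(367,208),dot=(330,283)))[n]
    hue=dict(red=(H<8)|(H>172),blue=(H>100)&(H<130),green=(H>50)&(H<85),yellow=(H>22)&(H<35))
    for k,(u,v) in win.items():
        b=np.zeros(H.shape,bool); r=7 if k=="dot" else 30; b[v-r:v+r+1,u-r:u+r+1]=1
        m=b&reg&(((S<70)&(V>170)) if k=="dot" else (hue[k]&(S>140)&(V>90)))
        if m.sum()==0: print(n,k,"none");continue
        p=W[m]
        if k not in("red","dot"):
            p=p[p[:,2]>np.percentile(p[:,2],60)-.003]
        vv,uu=np.nonzero(m)
        print(n,k,len(p),"px",uu.mean().round(1),vv.mean().round(1),"mean",p.mean(0).round(4),"mid",((p.max(0)+p.min(0))/2).round(4),"z",np.percentile(p[:,2],[5,95]).round(4))
    return c
E
python3 - <<'E'
from m import *
for n in("top","scene"): c=meas(n) if n=="scene" else meas(n); \
  (n=="top") and cv2.imwrite("pics/crop.png",cv2.resize(c["image"][180:310,225:360,::-1],None,fx=4,fy=4,interpolation=2))
E
```

```text
top red 458 px 269.4 217.1 mean [0.659  0.1381 0.1106] mid [0.6589 0.1372 0.1103] z [0.1038 0.1177]
top blue 195 px 324.2 228.0 mean [0.6339 0.0262 0.1119] mid [0.6335 0.0266 0.1141] z [0.1092 0.1158]
top green 190 px 263.6 274.5 mean [0.5404 0.1506 0.1116] mid [0.5402 0.1515 0.1132] z [0.109  0.1154]
top yellow 196 px 315.1 281.1 mean [0.5251 0.0477 0.1114] mid [0.5245 0.0473 0.1129] z [0.1085 0.1152]
top dot 19 px 279.8 221.8 mean [0.6473 0.1164 0.1152] mid [0.6472 0.1161 0.1159] z [0.1116 0.119 ]
scene red 1066 px 331.0 301.5 mean [0.6591 0.14   0.1119] mid [0.6557 0.1374 0.1099] z [0.1065 0.1175]
scene blue 392 px 300.4 235.4 mean [0.6333 0.0282 0.1123] mid [0.6331 0.0275 0.1122] z [0.1105 0.114 ]
scene green 421 px 402.6 262.3 mean [0.5406 0.153  0.1127] mid [0.5405 0.1522 0.1128] z [0.111  0.1143]
scene yellow 364 px 366.2 208.3 mean [0.525  0.0498 0.1123] mid [0.5246 0.0495 0.1121] z [0.1103 0.1139]
scene dot 40 px 329.2 282.1 mean [0.6454 0.1175 0.1177] mid [0.6454 0.1174 0.1179] z [0.1163 0.1201]
```

View pics/crop.png

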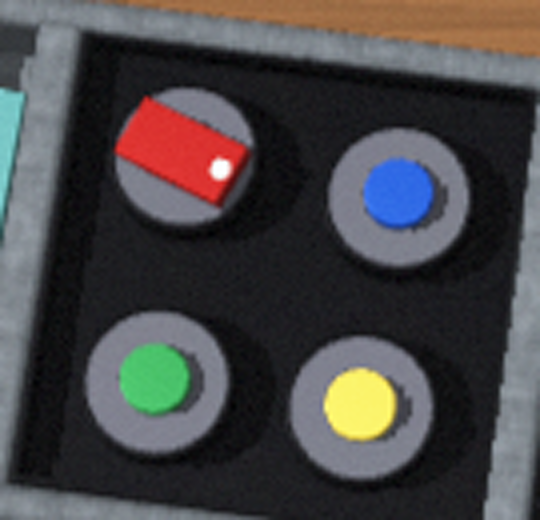

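The crop confirms it: red rocker with the dot at its lower right end, blue, green and yellow keys on black pucks. Key tops measure z≈0.112 as they should, and the two cameras agree to 2 mm. First I shut the fingers and turn so that their narrow side lies along the rocker.

move_arm(
  series=[
    {"rotation": [0, 0, -0.1], "jaw": 1},
    {"rotation": [0, 0, -0.1], "jaw": 1},
    {"rotation": [0, 0, -0.1], "jaw": 1},
    {"rotation": [0, 0, -0.1], "jaw": 1},
    {"rotation": [0, 0, -0.1], "jaw": 1},
    {"rotation": [0, 0, -0.094], "jaw": 1},
    {"jaw": 1},
    {"jaw": 1},
  ],
  squeeze=40,
)

```text
invalid input at $.series[0]: expected keys rotation, offset, jaw
```

move_arm(
  series=[
    {"rotation": [0, 0, -0.1], "offset": [0, 0, 0], "jaw": 1},
    {"rotation": [0, 0, -0.1], "offset": [0, 0, 0], "jaw": 1},
    {"rotation": [0, 0, -0.1], "offset": [0, 0, 0], "jaw": 1},
    {"rotation": [0, 0, -0.1], "offset": [0, 0, 0], "jaw": 1},
    {"rotation": [0, 0, -0.1], "offset": [0, 0, 0], "jaw": 1},
    {"rotation": [0, 0, -0.094], "offset": [0, 0, 0], "jaw": 1},
    {"rotation": [0, 0, 0], "offset": [0, 0, 0], "jaw": 1},
    {"rotation": [0, 0, 0], "offset": [0, 0, 0], "jaw": 1},
  ],
  squeeze=40,
)

```text
time_s: 1.0
position: [0.2297, -0.472, 0.2312]
ee_rot: [-180.0, -0.0, 59.8]
contact_force: [0.0, 0.8, 0.3]
opening: 0.0001
finger_force: 0.0
```

move_arm(
  series=[
    {"rotation": [0, 0, 0], "offset": [0.04, 0.0037, 0], "jaw": 1},
    {"rotation": [0, 0, 0], "offset": [0.04, 0.0037, 0], "jaw": 1},
    {"rotation": [0, 0, 0], "offset": [0.04, 0.0037, 0], "jaw": 1},
    {"rotation": [0, 0, 0], "offset": [0.04, 0.0037, 0], "jaw": 1},
    {"rotation": [0, 0, 0], "offset": [0.04, 0.0037, 0], "jaw": 1},
    {"rotation": [0, 0, 0], "offset": [0.04, 0.0037, 0], "jaw": 1},
    {"rotation": [0, 0, 0], "offset": [0.04, 0.0037, 0], "jaw": 1},
    {"rotation": [0, 0, 0], "offset": [0.04, 0.0037, 0], "jaw": 1},
    {"rotation": [0, 0, 0], "offset": [0.04, 0.0037, 0], "jaw": 1},
    {"rotation": [0, 0, 0], "offset": [0.04, 0.0037, 0], "jaw": 1},
    {"rotation": [0, 0, 0], "offset": [0.04, 0.0037, 0], "jaw": 1},
    {"rotation": [0, 0, 0], "offset": [0.04, 0.0037, 0], "jaw": 1},
  ],
)

```text
time_s: 2.2
position: [0.5091, -0.0772, 0.2314]
ee_rot: [180.0, 0.0, 59.9]
contact_force: [0.4, -0.5, -0.1]
opening: 0.0
finger_force: 0.0
```

move_arm(
  series=[
    {"rotation": [0, 0, 0], "offset": [0.04, 0.0037, 0], "jaw": 1},
    {"rotation": [0, 0, 0], "offset": [0.04, 0.0037, 0], "jaw": 1},
    {"rotation": [0, 0, 0], "offset": [0.04, 0.0037, 0], "jaw": 1},
    {"rotation": [0, 0, 0], "offset": [0.04, 0.0037, 0], "jaw": 1},
    {"rotation": [0, 0, 0], "offset": [0.04, 0.0037, 0], "jaw": 1},
    {"rotation": [0, 0, 0], "offset": [0.03, 0.0037, 0], "jaw": 1},
    {"rotation": [0, 0, 0], "offset": [0, 0, 0], "jaw": 1},
    {"rotation": [0, 0, 0], "offset": [0, 0, 0], "jaw": 1},
  ],
)

```text
time_s: 3.0
position: [0.6426, 0.1095, 0.2305]
ee_rot: [-180.0, 0.1, 59.9]
contact_force: [-0.4, 0.1, 0.1]
opening: -0.0
finger_force: 0.0
```

move_arm(
  series=[
    {"rotation": [0, 0, 0], "offset": [0.0055, 0, 0.02], "jaw": 1},
    {"rotation": [0, 0, 0], "offset": [0, 0, 0.03], "jaw": 1},
    {"rotation": [0, 0, 0], "offset": [0, 0, 0.03], "jaw": 1},
    {"rotation": [0, 0, 0], "offset": [0, 0, 0.015], "jaw": 1},
    {"rotation": [0, 0, 0], "offset": [0, 0, 0.005], "jaw": 1},
    {"rotation": [0, 0, 0], "offset": [0, 0, 0.003], "jaw": 1},
    {"rotation": [0, 0, 0], "offset": [0, 0, 0], "jaw": 1},
  ],
)

```text
time_s: 3.7
position: [0.6459, 0.1139, 0.1298]
ee_rot: [179.9, -0.1, 59.9]
contact_force: [-0.4, 0.5, -0.2]
opening: 0.0
finger_force: 0.0
```

move_arm(
  series=[
    {"rotation": [0, 0, 0], "offset": [0, 0, 0.002], "jaw": 1},
    {"rotation": [0, 0, 0], "offset": [0, 0, 0.002], "jaw": 1},
    {"rotation": [0, 0, 0], "offset": [0, 0, 0.002], "jaw": 1},
    {"rotation": [0, 0, 0], "offset": [0, 0, 0.002], "jaw": 1},
    {"rotation": [0, 0, 0], "offset": [0, 0, 0.002], "jaw": 1},
    {"rotation": [0, 0, 0], "offset": [0, 0, 0.002], "jaw": 1},
    {"rotation": [0, 0, 0], "offset": [0, 0, 0], "jaw": 1},
  ],
)

```text
time_s: 4.4
position: [0.6453, 0.1139, 0.1161]
ee_rot: [-180.0, 0.0, 60.0]
contact_force: [0.5, -0.6, 0.6]
opening: 0.0
finger_force: 0.1
```

move_arm(
  series=[
    {"rotation": [0, 0, 0], "offset": [0, 0, 0.001], "jaw": 1},
    {"rotation": [0, 0, 0], "offset": [0, 0, 0.001], "jaw": 1},
    {"rotation": [0, 0, 0], "offset": [0, 0, 0.001], "jaw": 1},
    {"rotation": [0, 0, 0], "offset": [0, 0, 0.001], "jaw": 1},
    {"rotation": [0, 0, 0], "offset": [0, 0, 0.001], "jaw": 1},
    {"rotation": [0, 0, 0], "offset": [0, 0, 0], "jaw": 1},
  ],
)

```text
time_s: 5.0
position: [0.6454, 0.1139, 0.1113]
ee_rot: [180.0, 0.0, 60.0]
contact_force: [-1.2, -1.0, 1.9]
opening: -0.0001
finger_force: 1.0
```

move_arm(
  series=[
    {"rotation": [0, 0, 0], "offset": [0, 0, 0.001], "jaw": 1},
    {"rotation": [0, 0, 0], "offset": [0, 0, 0.001], "jaw": 1},
    {"rotation": [0, 0, 0], "offset": [0, 0, 0], "jaw": 1},
  ],
)

```text
time_s: 5.3
position: [0.6453, 0.1137, 0.1092]
ee_rot: [180.0, 0.0, 60.0]
contact_force: [-1.9, -3.6, 4.0]
opening: -0.0
finger_force: 2.0
```

move_arm(
  series=[
    {"rotation": [0, 0, 0], "offset": [0, 0, 0.0007], "jaw": 1},
    {"rotation": [0, 0, 0], "offset": [0, 0, 0], "jaw": 1},
  ],
)

```text
time_s: 5.5
position: [0.6454, 0.1138, 0.1085]
ee_rot: [180.0, 0.0, 60.0]
contact_force: [-2.3, -3.8, 4.1]
opening: -0.0003
finger_force: 2.1
```

```bash
python3 - <<'E'
from m import *
c=meas("scene"); print(ctrl.read_state()["contact_force"])
cv2.imwrite("pics/r1.png",cv2.resize(c["image"][200:350,230:450,::-1],None,fx=3,fy=3,interpolation=2))
E
```

```text
scene red 869 px 331.3 303.6 mean [0.6609 0.1431 0.1136] mid [0.6569 0.1378 0.1127] z [0.1083 0.1182]
scene blue 52 px 291.2 236.1 mean [0.6452 0.0221 0.1123] mid [0.6441 0.0223 0.1122] z [0.1106 0.1143]
scene green 428 px 402.6 262.3 mean [0.5406 0.1531 0.1126] mid [0.5402 0.153  0.113 ] z [0.1109 0.1141]
scene yellow none
scene dot none
[-1.33570701 -3.29538938  3.91324036]
```

View pics/r1.png

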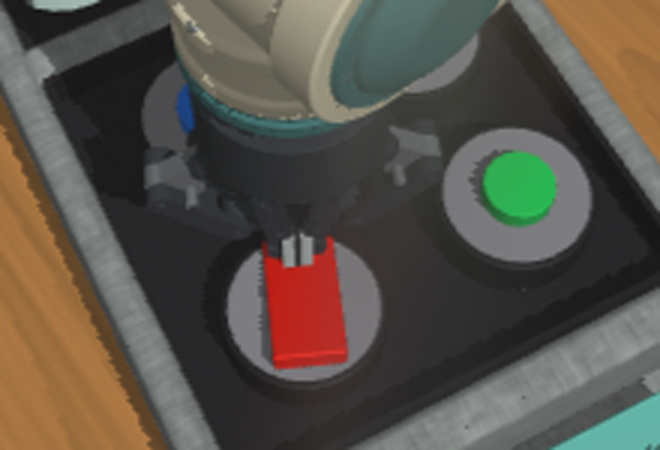

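The picture shows the fingertips on the dotted end at about (300,250), with the rocker's far end now lifted. I measure its tilt and whether the puck moved.

```bash
cat > t.py <<'E'
from m import *
def tilt(n="scene"):
    c=cam(n); W=world(c); hsv=cv2.cvtColor(c["image"],cv2.COLOR_RGB2HSV).astype(int)
    m=((hsv[...,0]<8)|(hsv[...,0]>172))&(hsv[...,1]>140)&(hsv[...,2]>120)&(W[...,2]>.095)&(W[...,2]<.135)&(abs(W[...,0]-.658)<.05)&(abs(W[...,1]-.138)<.05)
    p=W[m]; A=np.c_[p[:,:2]-[.658,.138],np.ones(len(p))]
    for _ in range(4):
        s,*_r=np.linalg.lstsq(A,p[:,2],rcond=None); k=abs(A@s-p[:,2])<.0015; A,p=A[k],p[k]
    d=np.array([-.5,-.866])
    W2=W.copy(); g=(abs(W[...,2]-.1)<.004)&(np.hypot(W[...,0]-.658,W[...,1]-.138)<.055)&(hsv[...,1]<60)&(hsv[...,2]>60)
    q=W[g][:,:2]; (x,y),r=cv2.minEnclosingCircle(q.astype(np.float32)[:,None])
    print(n,"slope up towards dot",(s[:2]@d).round(3),"pivot z",s[2].round(4),"far end xy-span",p[:,:2].min(0).round(4),p[:,:2].max(0).round(4),"puck",round(x,4),round(y,4),round(r,4),len(q))
E
python3 -c "
from t import *
tilt();tilt('top');print(ctrl.read_state()['contact_force'])"
```

```text
scene slope up towards dot -0.171 pivot z 0.1129 far end xy-span [0.6287 0.1097] [0.684  0.1707] puck 0.6571 0.1385 0.0381 979
top slope up towards dot -0.175 pivot z 0.1145 far end xy-span [0.6307 0.117 ] [0.6668 0.169 ] puck 0.6545 0.1393 0.0354 70
[-1.15976063 -3.33584885  4.13307242]
```

Slope is −0.17 (about −0.2 expected when fully over), and the puck has not moved. I press a bit more, easing slightly outward to relieve the sideways drag.

move_arm(
  series=[
    {"rotation": [0, 0, 0], "offset": [-0.0008, 0, 0.0005], "jaw": 1},
    {"rotation": [0, 0, 0], "offset": [0, 0, 0.0007], "jaw": 1},
    {"rotation": [0, 0, 0], "offset": [0, 0, 0], "jaw": 1},
  ],
)

```text
time_s: 5.95
position: [0.6454, 0.1139, 0.1082]
ee_rot: [179.9, -0.1, 60.0]
contact_force: [-0.8, -1.6, 6.2]
opening: -0.0003
finger_force: 3.1
```

move_arm(
  series=[
    {"rotation": [0, 0, 0], "offset": [-0.0003, 0, 0.0007], "jaw": 1},
    {"rotation": [0, 0, 0], "offset": [0, 0, 0], "jaw": 1},
  ],
)

```text
time_s: 6.15
position: [0.6454, 0.1138, 0.1082]
ee_rot: [179.9, -0.1, 60.0]
contact_force: [-2.0, -1.1, 8.5]
opening: 0.0
finger_force: 4.1
```

```bash
python3 -c "
from t import *
tilt();tilt();print(ctrl.read_state()['contact_force'])"
```

```text
scene slope up towards dot -0.182 pivot z 0.113 far end xy-span [0.6288 0.1096] [0.6859 0.1697] puck 0.6569 0.1387 0.0384 980
scene slope up towards dot -0.187 pivot z 0.1129 far end xy-span [0.6275 0.1105] [0.6859 0.1693] puck 0.6571 0.1384 0.0382 980
[-1.11232242 -1.00440263  7.45694662]
```

move_arm(
  series=[
    {"rotation": [0, 0, 0], "offset": [0, 0, 0.001], "jaw": 1},
    {"rotation": [0, 0, 0], "offset": [0, 0, 0.001], "jaw": 1},
    {"rotation": [0, 0, 0], "offset": [0, 0, 0], "jaw": 1},
  ],
)

```text
time_s: 6.55
position: [0.6456, 0.1138, 0.1079]
ee_rot: [179.9, -0.2, 60.0]
contact_force: [-5.2, -1.5, 14.3]
opening: -0.0001
finger_force: 7.9
```

Held at a hard stop under 14 N. I lift, check the tilt, and go over to green.

move_arm(
  series=[
    {"rotation": [0, 0, 0], "offset": [0, 0, -0.003], "jaw": 1},
    {"rotation": [0, 0, 0], "offset": [0, 0, -0.012], "jaw": 1},
    {"rotation": [0, 0, 0], "offset": [0, 0, -0.03], "jaw": 1},
    {"rotation": [0, 0, 0], "offset": [-0.005, -0.0275, 0], "jaw": 1},
    {"rotation": [0, 0, 0], "offset": [-0.005, -0.0275, 0], "jaw": 1},
    {"rotation": [0, 0, 0], "offset": [-0.005, -0.0275, 0], "jaw": 1},
    {"rotation": [0, 0, 0], "offset": [-0.005, -0.0275, 0], "jaw": 1},
    {"rotation": [0, 0, 0], "offset": [0, 0, 0], "jaw": 1},
    {"rotation": [0, 0, 0], "offset": [0, 0, 0], "jaw": 1},
  ],
)

```text
time_s: 7.45
position: [0.5396, 0.1512, 0.1501]
ee_rot: [180.0, -0.0, 60.0]
contact_force: [0.1, 0.1, -0.6]
opening: -0.0001
finger_force: 0.0
```

```bash
python3 -c "
from t import *
tilt();c=cam('scene','pics/s2.png')"
```

```text
scene slope up towards dot -0.189 pivot z 0.1128 far end xy-span [0.6275 0.1029] [0.6858 0.1707] puck 0.6565 0.139 0.0387 1112
```

View pics/s2.png

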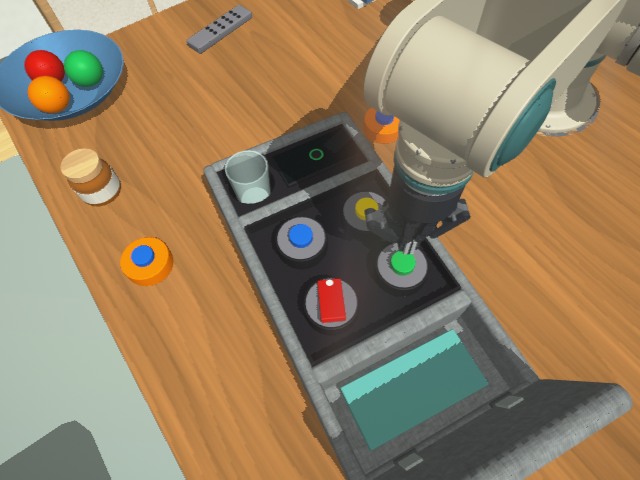

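The rocker (331,300) is tipped over with its dot end low; the fingers stand over the green key (403,262). Pressing green.

move_arm(
  series=[
    {"rotation": [0, 0, 0], "offset": [0.001, 0, 0.02], "jaw": 1},
    {"rotation": [0, 0, 0], "offset": [0, 0, 0.012], "jaw": 1},
    {"rotation": [0, 0, 0], "offset": [0, 0, 0.004], "jaw": 1},
    {"rotation": [0, 0, 0], "offset": [0, 0, 0.002], "jaw": 1},
    {"rotation": [0, 0, 0], "offset": [0, 0, 0.002], "jaw": 1},
    {"rotation": [0, 0, 0], "offset": [0, 0, 0.002], "jaw": 1},
    {"rotation": [0, 0, 0], "offset": [0, 0, 0.002], "jaw": 1},
    {"rotation": [0, 0, 0], "offset": [0, 0, 0.001], "jaw": 1},
    {"rotation": [0, 0, 0], "offset": [0, 0, 0], "jaw": 1},
  ],
)

```text
time_s: 8.45
position: [0.5405, 0.1516, 0.105]
ee_rot: [179.9, -0.0, 60.0]
contact_force: [0.7, -2.3, 3.1]
opening: -0.0001
finger_force: 1.5
```

move_arm(
  series=[
    {"rotation": [0, 0, 0], "offset": [0, 0, 0.001], "jaw": 1},
    {"rotation": [0, 0, 0], "offset": [0, 0, 0.001], "jaw": 1},
    {"rotation": [0, 0, 0], "offset": [0, 0, 0], "jaw": 1},
  ],
)

```text
time_s: 8.75
position: [0.5406, 0.1517, 0.105]
ee_rot: [179.9, -0.1, 60.0]
contact_force: [-5.8, -3.0, 13.0]
opening: -0.0003
finger_force: 6.8
```

move_arm(
  series=[
    {"rotation": [0, 0, 0], "offset": [0, 0, -0.003], "jaw": 1},
    {"rotation": [0, 0, 0], "offset": [0, 0, -0.012], "jaw": 1},
    {"rotation": [0, 0, 0], "offset": [0, 0, -0.03], "jaw": 1},
    {"rotation": [0, 0, 0], "offset": [-0.0122, 0.0285, 0], "jaw": 1},
    {"rotation": [0, 0, 0], "offset": [-0.0122, 0.0285, 0], "jaw": 1},
    {"rotation": [0, 0, 0], "offset": [-0.0122, 0.0285, 0], "jaw": 1},
    {"rotation": [0, 0, 0], "offset": [-0.0122, 0.0285, 0], "jaw": 1},
    {"rotation": [0, 0, 0], "offset": [-0.0122, 0.0285, 0], "jaw": 1},
    {"rotation": [0, 0, 0], "offset": [0, 0, 0], "jaw": 1},
    {"rotation": [0, 0, 0], "offset": [0, 0, 0], "jaw": 1},
  ],
)

```text
time_s: 9.75
position: [0.633, 0.0273, 0.1475]
ee_rot: [-180.0, -0.0, 59.9]
contact_force: [0.3, 0.8, -0.1]
opening: 0.0002
finger_force: 0.0
```

```bash
python3 -c "
from t import *
tilt();meas('scene');c=cam('scene','pics/s3.png')"
```

```text
scene slope up towards dot -0.188 pivot z 0.1128 far end xy-span [0.6274 0.1031] [0.6858 0.1705] puck 0.6561 0.1389 0.0387 1107
scene red 982 px 330.9 301.2 mean [0.6591 0.1399 0.113 ] mid [0.6573 0.1365 0.1118] z [0.1069 0.1183]
scene blue 371 px 300.5 236.1 mean [0.634  0.0294 0.1123] mid [0.6329 0.0275 0.1123] z [0.1106 0.1139]
scene green 406 px 402.0 263.5 mean [0.5405 0.153  0.1057] mid [0.5406 0.1529 0.106 ] z [0.1039 0.1073]
scene yellow 362 px 366.2 208.4 mean [0.5249 0.0499 0.1123] mid [0.5246 0.0492 0.1123] z [0.1105 0.114 ]
scene dot 33 px 329.1 282.3 mean [0.6435 0.1144 0.108 ] mid [0.6433 0.1145 0.1079] z [0.1062 0.11  ]
```

View pics/s3.png

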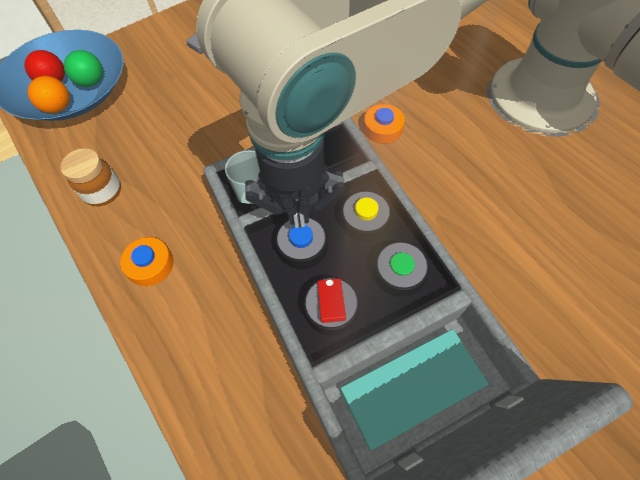

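Green now measures z=0.1057 (7 mm lower), the dot is 10 mm lower, yellow is unchanged at 0.1123, and the fingers are over blue (300,236). Pressing blue and holding.

move_arm(
  series=[
    {"rotation": [0, 0, 0], "offset": [0, 0, 0.02], "jaw": 1},
    {"rotation": [0, 0, 0], "offset": [0, 0, 0.01], "jaw": 1},
    {"rotation": [0, 0, 0], "offset": [0, 0, 0.004], "jaw": 1},
    {"rotation": [0, 0, 0], "offset": [0, 0, 0.002], "jaw": 1},
    {"rotation": [0, 0, 0], "offset": [0, 0, 0.002], "jaw": 1},
    {"rotation": [0, 0, 0], "offset": [0, 0, 0.002], "jaw": 1},
    {"rotation": [0, 0, 0], "offset": [0, 0, 0.002], "jaw": 1},
    {"rotation": [0, 0, 0], "offset": [0, 0, 0.001], "jaw": 1},
    {"rotation": [0, 0, 0], "offset": [0, 0, 0.001], "jaw": 1},
    {"rotation": [0, 0, 0], "offset": [0, 0, 0], "jaw": 1},
  ],
)

```text
time_s: 10.9
position: [0.6333, 0.0278, 0.1051]
ee_rot: [179.9, -0.1, 60.0]
contact_force: [-4.0, 1.3, 8.6]
opening: 0.0001
finger_force: 4.0
```

move_arm(
  series=[
    {"rotation": [0, 0, 0], "offset": [0, 0, 0.001], "jaw": 1},
    {"rotation": [0, 0, 0], "offset": [0, 0, 0.0005], "jaw": 1},
    {"rotation": [0, 0, 0], "offset": [0, 0, 0], "jaw": 1},
    {"rotation": [0, 0, 0], "offset": [0, 0, 0], "jaw": 1},
    {"rotation": [0, 0, 0], "offset": [0, 0, 0], "jaw": 1},
  ],
)

```text
time_s: 11.4
position: [0.6333, 0.0278, 0.1049]
ee_rot: [179.9, -0.1, 60.0]
contact_force: [-7.4, 1.8, 14.7]
opening: 0.0001
finger_force: 7.0
```

```bash
python3 -c "
from t import *
meas('scene');c=cam('scene','pics/s4.png');s=ctrl.read_state();print(s['contact_force'],s['position'],s['time_s'])"
```

```text
scene red 977 px 330.9 301.3 mean [0.6591 0.1399 0.113 ] mid [0.6569 0.1367 0.1125] z [0.107  0.1184]
scene blue 152 px 301.4 241.0 mean [0.6364 0.0351 0.1056] mid [0.6329 0.0296 0.1166] z [0.1031 0.1071]
scene green 409 px 402.0 263.5 mean [0.5405 0.1529 0.1056] mid [0.5405 0.1526 0.1062] z [0.1039 0.1072]
scene yellow 361 px 366.2 208.4 mean [0.525  0.0499 0.1123] mid [0.5241 0.0492 0.1124] z [0.1106 0.1138]
scene dot 33 px 329.1 282.3 mean [0.6435 0.1144 0.108 ] mid [0.6431 0.1142 0.108 ] z [0.1063 0.1094]
[-6.83534181  2.4244587  13.45211594] [0.63332762 0.02781158 0.1049067 ] 11.5
```

View pics/s4.png

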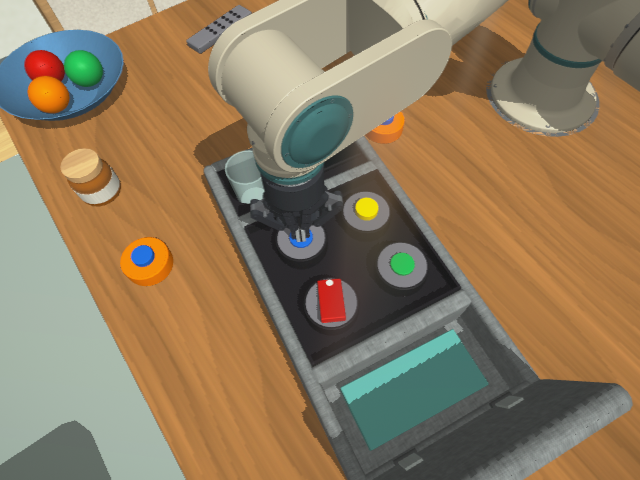

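The blue key (301,238) is held at its stop (top z≈0.1056). Green is in, the rocker is over, yellow is up, and all the pucks are in place.

```bash
python3 -c "
from plant import ctrl
print(ctrl.close_job())"
```

```text
the job is handed in; nothing more can be done
None
```

I tipped the red rocker right over, pushed the green key fully in, and handed the job in at about 11.5 s with the blue key held at its stop at about 13 N; yellow stayed up and no puck measurably moved.

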